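Push the candle trays home and bar them

ROBOT

A 7-joint arm with a two-finger parallel gripper is mounted at the origin on the work surface. World frame = base frame: x ahead of the robot, y to its left, z up, the work surface at z = 0. Lengths are in m, angles in degrees, forces in N, time in s.
With the tool pointing down it reaches from about 0.35 to 0.9 m from the base axis. Payload 8.1 kg.
Tool frame: the origin (TCP) lies at the very end of the fingers, on their centre line; the grasp point (between the pads) lies ctrl.hold_point_z behind it (ctrl.hold_point_z is the distance from the TCP to the grasp point, in m); z points along the fingers, y is the line along which they close (so a half turn about z gives the same grasp; the last joint's range is limited). The gripper opens to 92 mm and grips with 3 to 60 N. Pads are 19 mm wide; open, the fingers measure 130 mm over their backs; the gripper's body (75 mm by 190 mm) begins 47 mm behind the grasp point.
Start: joints at [-72.112, 24.895, 1.432, 90.138, -0.665, 64.973, -4.303], TCP at [0.252, 0.572, 0.227] pointing down, gripper open.
Joint ranges: [-149.89, 149.89], [-25.12, 119.58], [-72.63, 75.52], [4.76, 147.25], [-75.54, 255.54], [6.69, 114.76], [-157.13, 157.13]. Speed limits (degrees/s): [127.2, 127.2, 172.46, 172.46, 180, 180, 180].

INTERFACE

Orientations are given as a 3x3 rotation matrix whose columns are the frame's x, y, z axes.
In Python, from bench import status, imaging, ticket, ctrl gives the robot as it stands.
- The arm moves only by the tool carry_out, never from a script. Its argument "moves" is a list of rows, each a list of 7 numbers: the opening, from -1 (shut) to 1 (fully open), then the shift along the tool's x, y, z each as a share of 0.8 m, from -1 to 1, then the turn, a rotation vector about the tool's x, y, z each as a share of 60 degrees, from -1 to 1. In form: [[jaw, dx, dy, dz, rx, ry, rz], ...]. A call has 1 to 20 rows; each row is the pose to reach, as a shift and turn from the pose commanded when the call began, along the tool's axes at that moment; what a row does not reach only later rows make up. A row lasts 1/12 s, in which the tool goes at most 41.7 mm and 7.16 degrees, less where a joint would pass 70% of its speed; a pose out of reach is approached as far as the arm can. A call with a number of a shift or a turn outside -1 to 1 is refused whole. A call with a gripper value outside its range is refused whole. The fingers move at their own pace and stop on an object; "grip_force" is the grip in N (left out, the last holds). Time passes only in rows, so rows that repeat a pose let the fingers close. It gives the time, the measured TCP pose, the force, the opening and the grip force at its end, in the units of the state.
- status.get_state(): the state, without advancing time (a new reading comes with each control period).
- imaging.snapshot(name): name is "side" or "top" or "wrist"; returns the picture (400x640x3 uint8, red, green, blue); there is no depth.
- imaging.camera_params(name): a dict with "K" (3x3 intrinsics, pixels), "cam_to_world" (4x4, takes a point from camera to world coordinates); the wrist camera has in their place "mount" (4x4, takes a point from camera to tool coordinates, whose origin is the TCP and whose axes are the flange's). Camera axes: x right, y up, looking along -z (the intrinsics and any distortion apply to the point x, -y, -z); pixel columns grow to the right and rows downward; lengths in m; the calibration is good to about 2 mm. A picture is of the moment at which its call begins: read the wrist's pose just before it. camera_params takes no time and is no camera call.
- ticket.finish_job(): hands the job in; it is judged then, once.
The state is a dict: "time": time; "joints": joint angles; "qd": joint speeds; "tau": joint torques, N m; "ee_pos": TCP position; "tool_rot": TCP orientation; "wrist_force": force on the tool from outside, world axes, zero at the start; "moment": the same for the moment, N m; "finger_gap": finger opening in m; "grasp_force": force on a finger pad.
Only numpy, scipy, OpenCV 4.12 (cv2) and the standard library are available. Lean on these libraries where they do the work, as an engineer would, in place of code of your own. Each camera call takes 0.05 s, during which the arm holds its last target. There are 200 camera calls.

TASK

With the fingertips only, push both pulled-out candle trays fully home into the cooling frame, gently enough that every candle stays standing on its tray. Then push the upper end of the wooden retaining bar over to the left and down until it lies level across both tray fronts. Pick nothing up, and leave the things beside the frame alone.

Things in the scene. Friction and masses are not known exactly. Their poses are not given: they have to be found in the camera images.
- frame: Low grey steel cooling frame fixed on the bench, 250 mm deep, 380 wide, 105 high, with two wooden candle trays side by side. Origin on the bench below the middle of its front face (x = 0); x points into the frame, away from the robot (yaw within 0.25 rad), y to the robot's left, z up. Base 28 mm high; between the trays a spine 66 mm wide, 100 high.
- tray_left (a joint): How far the left tray is pulled out of the frame towards the robot, m: 0 = fully home (hard stop, its front flush with the frame's front face), at most 0.140, at the start 0.05 to 0.12. Slides along the frame's x against about 2 N of friction (a little damped), stays where it is left; pushing its front to the frame's +x closes it.
- left_front (a point): Middle of the top edge of the outer face of the left tray's upright wooden front, at y = +110 mm in the frame and 105 mm above the bench. The front is 136 mm wide, 12 mm thick and reaches from 30 to 105 mm above the bench; it can be pushed anywhere on that face.
- left_floor (a point): Middle of the top of the left tray's floor (225 x 136 mm), 42 mm above the bench and 112 mm behind the outer face of the tray's front; axes as the frame's. Three loose candles stand on it, the nearest centres at least 45 mm behind that outer face.
- tray_right (a joint): How far the right tray is pulled out of the frame towards the robot, m: 0 = fully home (hard stop, its front flush with the frame's front face), at most 0.140, at the start 0.05 to 0.12. Slides along the frame's x against about 2 N of friction (a little damped), stays where it is left; pushing its front to the frame's +x closes it.
- right_front (a point): Middle of the top edge of the outer face of the right tray's upright wooden front, at y = -110 mm in the frame and 105 mm above the bench. The front is 136 mm wide, 12 mm thick and reaches from 30 to 105 mm above the bench; it can be pushed anywhere on that face.
- right_floor (a point): Middle of the top of the right tray's floor (225 x 136 mm), 42 mm above the bench and 112 mm behind the outer face of the tray's front; axes as the frame's. Three loose candles stand on it, the nearest centres at least 45 mm behind that outer face.
- bar (a joint): Angle of the wooden retaining bar, rad: 0 = upright, 1.571 = level (hard stop), lying across the fronts of both trays. Starts at 0.10 to 0.35, upper end leaning to the frame's +y (left); grows as that end is pushed left and down. Stays at any angle (friction 0.06 N m). Must not be turned further over while a tray is still out.
- bar_pivot (a point): Pivot at the middle of the retaining bar, 18 mm before the frame's front face, 90 mm above the bench, midway between the trays; its axis is the frame's x. The bar is a wooden strip 130 mm long (65 each side of the pivot), 22 mm wide, 20 mm thick along the frame's x (from 8 to 28 mm before the front face).
- bar_end (a point): Middle of the end face of the bar's upper half, 65 mm from the pivot.
- candle_left0: Loose brown wax candle, round, 46 mm across, 40 mm tall with a short wick on top (9 mm), about 60 g, standing on the left tray. Origin at the centre of its underside, z up its axis.
- candle_left1: Loose brown wax candle, heart-shaped, about 47 mm across, 40 mm tall with a short wick on top (9 mm), about 60 g, standing on the left tray. Origin at the centre of its underside, z up its axis.
- candle_left2: Loose brown wax candle, five-petalled flower, 46 mm across, 40 mm tall with a short wick on top (9 mm), about 60 g, standing on the left tray. Origin at the centre of its underside, z up its axis.
- candle_right0: Loose brown wax candle, square, 38 mm wide, 40 mm tall with a short wick on top (9 mm), about 60 g, standing on the right tray. Origin at the centre of its underside, z up its axis.
- candle_right1: Loose brown wax candle, five-petalled flower, 46 mm across, 40 mm tall with a short wick on top (9 mm), about 60 g, standing on the right tray. Origin at the centre of its underside, z up its axis.
- candle_right2: Loose brown wax candle, heart-shaped, about 47 mm across, 40 mm tall with a short wick on top (9 mm), about 60 g, standing on the right tray. Origin at the centre of its underside, z up its axis.
- star_candle: White eight-pointed star candle, 57 mm across, 40 mm tall, loose on the bench beside the frame; to be left alone. Origin at the centre of its underside.
- jug: Steel mug, 72 mm across plus a handle, 85 mm tall, loose on the bench beside the frame; to be left alone. Origin at the centre of its underside.
- jar: Amber glass jar with a steel cap, 60 mm across, 80 mm tall, loose on the bench beside the frame; to be left alone. Origin at the centre of its underside.
Mind the look-alikes: they are no part of the job. Leave any purple or turquoise look-alike of the candle_left2 alone.

How it is judged:
By the outcome, as a careful person would: the job done as asked, in the order asked, and still so for the second after the job is handed in, with the robot touching nothing.
It also fails if it takes over 61 s, if anything falls off the work surface, if the arm or the gripper's body presses on something with over 40 N, if the wrist force passes 120 N, or if a joint passes its speed limit or range.

## Working session

There is one attempt and no reset: what is moved stays moved. The work goes in short steps, Python scripts to look and compute and a tool call to move; the robot and the scene stay as the last step left them, time stands still between calls to the robot, and variables do not carry over. Pictures are saved under pics/ and viewed, at most 10 in all, crops included, and the job is handed in when it is done.

Besides the shell and the picture viewer there is one more tool, called after "Request:" as a command line: name --pt "numbers of a row" for each row, then --argument value for the rest. carry_out: Moves the arm, as the interface text tells. Its arguments: {"type":"object","properties":{"moves":{"type":"array"},"grip_force":{"type":"number"}},"required":["moves"]}

```bash
mkdir -p pics
python3 - <<'E'
from bench import status, imaging, ticket, ctrl
import cv2
s=status.get_state(); print(s['time'],s['ee_pos'],s['tool_rot'],s['finger_gap'],ctrl.hold_point_z)
for n in ['top','side']:
    cv2.imwrite(f'pics/{n}0.png',imaging.snapshot(n)[:,:,::-1]); p=imaging.camera_params(n); print(n,p)
E
```

```text
0.0 [0.25169894 0.57155553 0.22598287] [[-9.15170364e-01  4.03066924e-01 -5.09110487e-04]
 [ 4.03067235e-01  9.15169317e-01 -1.38744103e-03]
 [-9.33092925e-05 -1.47495067e-03 -9.99998908e-01]] 0.09204014460221924 0.0188
top {'K': array([[418.81161221,   0.        , 317.64373121],
       [  0.        , 418.81161221, 197.00608259],
       [  0.        ,   0.        ,   1.        ]]), 'cam_to_world': array([[ 1.65411860e-02,  9.98033221e-01, -6.04655244e-02,
         5.18848393e-01],
       [-9.99861371e-01,  1.66260687e-02,  9.00941905e-04,
         3.95985392e-02],
       [ 1.90447391e-03,  6.04422395e-02,  9.98169880e-01,
         1.20403087e+00],
       [ 0.00000000e+00,  0.00000000e+00,  0.00000000e+00,
         1.00000000e+00]])}
side {'K': array([[383.09605929,   0.        , 323.11863003],
       [  0.        , 383.09605929, 196.80874772],
       [  0.        ,   0.        ,   1.        ]]), 'cam_to_world': array([[-0.99800017,  0.04317923, -0.04616508,  0.5382908 ],
       [-0.06319959, -0.69562086,  0.71562381,  0.62556687],
       [-0.00121331,  0.71711029,  0.69695865,  0.69797639],
       [ 0.        ,  0.        ,  0.        ,  1.        ]])}
```

View pics/top0.png

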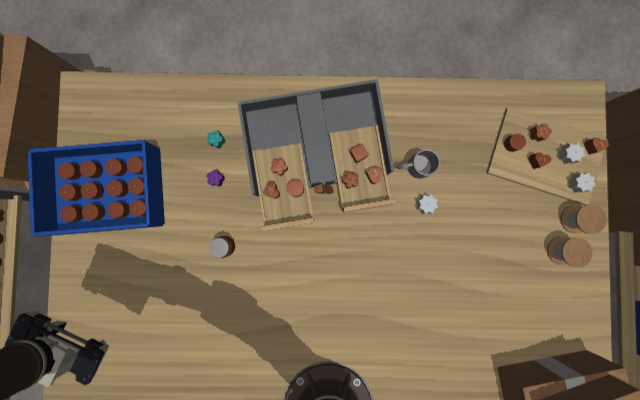

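View pics/side0.png

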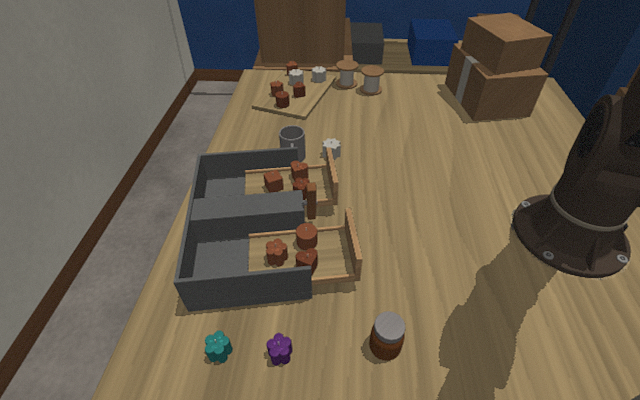

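The top view shows the frame at (240-390, 80-225), with the left tray front near (288,224) and the right tray front near (367,205). The bar is at (322,188). The jar is at (221,246), the mug at (425,163) and the star at (428,204). The purple and turquoise look-alikes at (215,178) and (215,139) are off to the left and not needed. Next I'll enlarge both views to measure corners.

Run:
```python
import cv2
a=cv2.imread('pics/top0.png')[70:240,225:445]; cv2.imwrite('pics/topc.png',cv2.resize(a,None,fx=3.5,fy=3.5,interpolation=cv2.INTER_CUBIC))
a=cv2.imread('pics/side0.png')[140:310,175:375]; cv2.imwrite('pics/sidec.png',cv2.resize(a,None,fx=3.5,fy=3.5,interpolation=cv2.INTER_CUBIC))
```

```text
(no output)
```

View pics/topc.png

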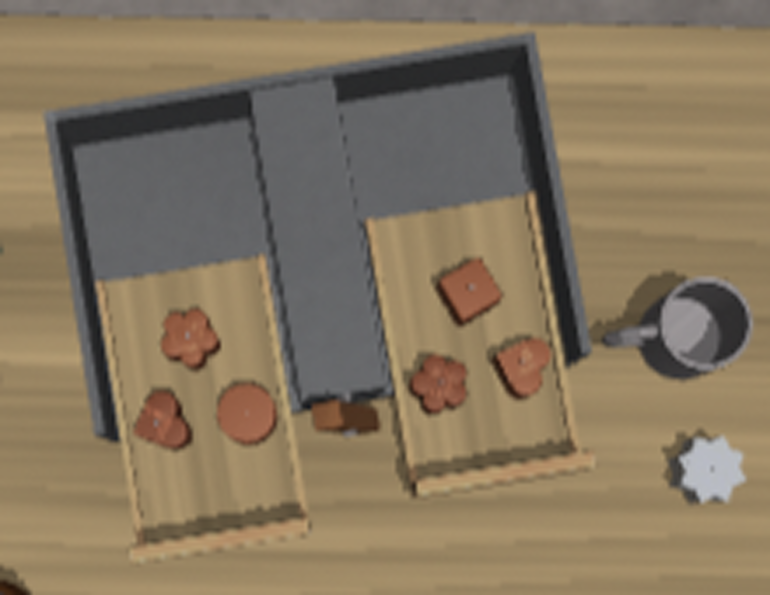

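View pics/sidec.png

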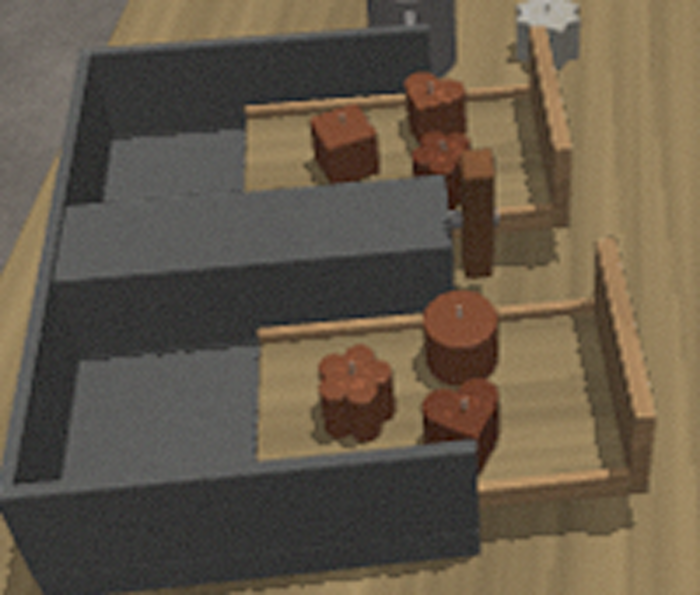

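The top crop shows the rim corners at (47,113), (534,36), (97,437) and (588,352). The tray front edges run (133,557)-(307,532) and (418,492)-(594,464), and the bar end is at (326,416). The side crop shows matching corners, and all the candles are standing. Now I'll fit the frame pose.

```bash
cat > h.py <<'E'
import numpy as np
from bench import imaging
def proj(n,P):
    p=imaging.camera_params(n);T=np.linalg.inv(p['cam_to_world']);c=(T[:3,:3]@np.asarray(P).T).T+T[:3,3]
    c=c*[1,-1,-1];u=(p['K']@c.T).T;return u[:,:2]/u[:,2:]
def world(v,P):
    c,s=np.cos(v[2]),np.sin(v[2]);P=np.asarray(P)
    return P@np.array([[c,-s,0],[s,c,0],[0,0,1]]).T+[v[0],v[1],0]
E
python3 - <<'E'
from h import *
from scipy.optimize import least_squares
def model(v):
    L,R,b=v[3],v[4],v[5]
    P=[(.25,.19,.105),(.25,-.19,.105),(0,.19,.105),(0,-.19,.105),(-L,.178,.105),(-L,.042,.105),(-R,-.042,.105),(-R,-.178,.105),(-.018,.065*np.sin(b),.09+.065*np.cos(b))]
    return world(v,P)
t=np.array([(47,113),(534,36),(97,437),(588,352),(133,557),(307,532),(418,492),(594,464),(326,416)])/3.5+[225,70]
s=np.array([(8,487),(90,55),(475,445),(428,28),(652,415),(607,240),(568,150),(543,30),(477,163)])/3.5+[175,140]
f=lambda v:np.r_[(proj('top',model(v))-t).ravel(),(proj('side',model(v))-s).ravel()]
r=least_squares(f,[.5,.0,.15,.08,.08,.2],loss='soft_l1');v=r.x
print(v.round(4),np.degrees(v[2]));print(f(v).reshape(-1,2).round(1));print(model(v).round(3))
np.save('v.npy',v)
E
```

```text
[0.6215 0.0237 0.1779 0.0954 0.0812 0.2602] 10.194476009815823
[[-0.4  0.3]
 [ 1.  -0.1]
 [-0.5  0.1]
 [ 1.6  1.3]
 [-0.7  1. ]
 [ 0.9 -0.2]
 [-0.1  0.7]
 [ 0.7  0.4]
 [ 0.3  0.9]
 [-4.1  3.3]
 [-2.7 -2. ]
 [ 0.3  2. ]
 [ 0.1 -1.3]
 [-0.9  0.5]
 [ 0.3 -0.5]
 [-0.5 -0.2]
 [-0.8 -1.3]
 [ 0.1  0.1]]
[[ 0.834  0.255  0.105]
 [ 0.901 -0.119  0.105]
 [ 0.588  0.211  0.105]
 [ 0.655 -0.163  0.105]
 [ 0.496  0.182  0.105]
 [ 0.52   0.048  0.105]
 [ 0.549 -0.032  0.105]
 [ 0.573 -0.166  0.105]
 [ 0.601  0.037  0.153]]
```

```bash
cat >> h.py <<'E'
def share(targets):
    """targets in frame coordinates (TCP), tool y along frame y -> shares for rows, turn share"""
    from bench import status
    from scipy.spatial.transform import Rotation as Ro
    v=np.load('v.npy');s=status.get_state();R=np.array(s['tool_rot']);p=np.array(s['ee_pos'])
    c,sn=np.cos(v[2]),np.sin(v[2])
    Rt=np.array([[-c,-sn,0],[-sn,c,0],[0,0,-1]])
    rv=np.degrees(Ro.from_matrix(R.T@Rt).as_rotvec())/60
    loc=(p-[v[0],v[1],0])@np.array([[c,-sn,0],[sn,c,0],[0,0,1]])
    print('t',s['time'],'TCP in frame',loc.round(4),'F',np.round(s['wrist_force'],2),'gap',s['finger_gap'])
    for t in targets: print(t,(R.T@(world(v,[t])[0]-p)/.8).round(4),rv.round(4))
E
python3 - <<'E'
from h import *
share([(-.15,.135,.227),(-.15,.135,.09),(-.15,-.135,.2)])
E
```

```text
t 0.1 TCP in frame [-0.2669  0.6046  0.226 ] F [0.69 0.53 0.06] gap 0.091982357123019
(-0.15, 0.135, 0.227) [-0.4492 -0.4052 -0.0006] [-1.300e-03 -3.000e-04 -5.662e-01]
(-0.15, 0.135, 0.09) [-0.4492 -0.405   0.1707] [-1.300e-03 -3.000e-04 -5.662e-01]
(-0.15, -0.135, 0.2) [-0.6378 -0.685   0.0336] [-1.300e-03 -3.000e-04 -5.662e-01]
```

Request:
carry_out --pt "-1 -0.449 -0.405 0 -0.0013 0 -0.566" --pt "-1 -0.449 -0.405 0 -0.0013 0 -0.566" --pt "-1 -0.449 -0.405 0 -0.0013 0 -0.566" --pt "-1 -0.449 -0.405 0 -0.0013 0 -0.566" --pt "-1 -0.449 -0.405 0 -0.0013 0 -0.566" --pt "-1 -0.449 -0.405 0 -0.0013 0 -0.566" --pt "-1 -0.449 -0.405 0 -0.0013 0 -0.566" --pt "-1 -0.449 -0.405 0 -0.0013 0 -0.566" --pt "-1 -0.449 -0.405 0 -0.0013 0 -0.566" --pt "-1 -0.449 -0.405 0 -0.0013 0 -0.566" --pt "-1 -0.449 -0.405 0 -0.0013 0 -0.566" --pt "-1 -0.449 -0.405 0 -0.0013 0 -0.566" --pt "-1 -0.449 -0.405 0 -0.0013 0 -0.566" --pt "-1 -0.449 -0.405 0 -0.0013 0 -0.566" --pt "-1 -0.449 -0.405 0 -0.0013 0 -0.566" --pt "-1 -0.449 -0.405 0 -0.0013 0 -0.566"

```text
time: 1.43
ee_pos: [0.4494, 0.1321, 0.2266]
tool_rot: [[-0.984, -0.179, -0.0], [-0.179, 0.984, 0.002], [0.0, 0.002, -1.0]]
wrist_force: [0.0, 0.2, -0.6]
finger_gap: 0.0006
grasp_force: 0.0
```

Run:
```python
from h import *
share([(-.15,.135,.09),(0,.135,.09)])
```

```text
t 1.4333 TCP in frame [-0.1502  0.1371  0.2266] F [ 0.03  0.16 -0.65] gap 0.0006462221554412363
(-0.15, 0.135, 0.09) [-0.0002 -0.003   0.1707] [ 0.0016 -0.0001  0.002 ]
(0, 0.135, 0.09) [-0.1877 -0.0034  0.1707] [ 0.0016 -0.0001  0.002 ]
```

Request:
carry_out --pt "-1 0 -0.003 0.05 0 0 0" --pt "-1 0 -0.003 0.1 0 0 0" --pt "-1 0 -0.003 0.14 0 0 0" --pt "-1 0 -0.003 0.17 0 0 0" --pt "-1 -0.01 -0.003 0.17 0 0 0" --pt "-1 -0.025 -0.003 0.17 0 0 0" --pt "-1 -0.036 -0.003 0.17 0 0 0" --pt "-1 -0.042 -0.003 0.17 0 0 0" --pt "-1 -0.045 -0.003 0.17 0 0 0" --pt "-1 -0.048 -0.003 0.17 0 0 0" --pt "-1 -0.051 -0.003 0.17 0 0 0" --pt "-1 -0.054 -0.003 0.17 0 0 0" --pt "-1 -0.057 -0.003 0.17 0 0 0" --pt "-1 -0.06 -0.003 0.17 0 0 0" --pt "-1 -0.063 -0.003 0.17 0 0 0" --pt "-1 -0.066 -0.003 0.17 0 0 0" --pt "-1 -0.069 -0.003 0.17 0 0 0" --pt "-1 -0.072 -0.003 0.17 0 0 0" --pt "-1 -0.075 -0.003 0.17 0 0 0" --pt "-1 -0.078 -0.003 0.17 0 0 0"

```text
time: 3.1
ee_pos: [0.5121, 0.1397, 0.0907]
tool_rot: [[-0.984, -0.177, 0.0], [-0.177, 0.984, 0.001], [-0.0, 0.001, -1.0]]
wrist_force: [-2.9, 0.9, 1.2]
finger_gap: 0.0001
grasp_force: 1.1
```

Run:
```python
from h import *
import cv2
share([(-.0095,.135,.09)])
cv2.imwrite('pics/side1.png',cv2.resize(imaging.snapshot('side')[120:330,150:450,::-1],None,fx=2,fy=2))
```

```text
t 3.1 TCP in frame [-0.0871  0.1335  0.0907] F [-2.88  0.87  1.23] gap 8.312040056469898e-05
(-0.0095, 0.135, 0.09) [-0.097   0.0018  0.0009] [0.0013 0.0003 0.    ]
```

View pics/side1.png

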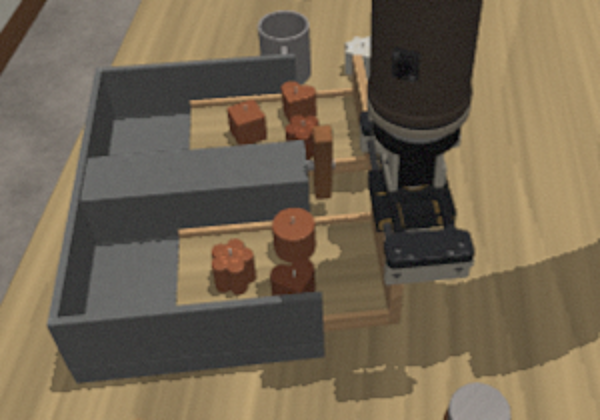

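The fingers are pushing the left tray, all candles are upright, and the gripper body is clear of the bar. I'll continue.

Request:
carry_out --pt "-1 -0.002 0 0 0 0 0" --pt "-1 -0.005 0 0 0 0 0" --pt "-1 -0.009 0 0 0 0 0" --pt "-1 -0.013 0 0 0 0 0" --pt "-1 -0.018 0 0 0 0 0" --pt "-1 -0.023 0 0 0 0 0" --pt "-1 -0.028 0 0 0 0 0" --pt "-1 -0.033 0 0 0 0 0" --pt "-1 -0.038 0 0 0 0 0" --pt "-1 -0.043 0 0 0 0 0" --pt "-1 -0.048 0 0 0 0 0" --pt "-1 -0.053 0 0 0 0 0" --pt "-1 -0.058 0 0 0 0 0" --pt "-1 -0.063 0 0 0 0 0" --pt "-1 -0.068 0 0 0 0 0" --pt "-1 -0.072 0 0 0 0 0" --pt "-1 -0.076 0 0 0 0 0" --pt "-1 -0.079 0 0 0 0 0" --pt "-1 -0.081 0 0 0 0 0" --pt "-1 -0.083 0 0 0 0 0"

```text
time: 4.82
ee_pos: [0.5774, 0.1512, 0.0908]
tool_rot: [[-0.984, -0.177, 0.0], [-0.177, 0.984, 0.001], [-0.0, 0.001, -1.0]]
wrist_force: [-2.0, 0.9, 0.8]
finger_gap: 0.0002
grasp_force: 1.1
```

Request:
carry_out --pt "-1 -0.002 0 0 0 0 0" --pt "-1 -0.004 0 0 0 0 0" --pt "-1 -0.006 0 0 0 0 0" --pt "-1 -0.008 0 0 0 0 0" --pt "-1 -0.01 0 0 0 0 0" --pt "-1 -0.012 0 0 0 0 0"

```text
time: 5.32
ee_pos: [0.5869, 0.153, 0.0908]
tool_rot: [[-0.984, -0.177, 0.0], [-0.177, 0.984, 0.001], [-0.0, 0.001, -1.0]]
wrist_force: [-2.3, 2.3, 0.3]
finger_gap: 0.0005
grasp_force: 1.1
```

Run:
```python
from h import *
share([(-.0095,.135,.09)])
```

```text
t 5.3167 TCP in frame [-0.0112  0.1334  0.0908] F [-2.34  2.34  0.25] gap 0.0004891396214565125
(-0.0095, 0.135, 0.09) [-0.0021  0.002   0.001 ] [ 0.0012  0.0004 -0.0002]
```

Still moving against about 2 N, so I'll creep forward to the stop.

Request:
carry_out --pt "-1 -0.001 0 0 0 0 0" --pt "-1 -0.002 0 0 0 0 0" --pt "-1 -0.003 0 0 0 0 0" --pt "-1 -0.004 0 0 0 0 0"

```text
time: 5.65
ee_pos: [0.5896, 0.1535, 0.0908]
tool_rot: [[-0.984, -0.177, -0.0], [-0.177, 0.984, 0.001], [0.0, 0.001, -1.0]]
wrist_force: [-5.5, -1.8, 3.3]
finger_gap: 0.0007
grasp_force: 3.0
```

Request:
carry_out --pt "-1 -0.001 0 0 0 0 0" --pt "-1 -0.002 0 0 0 0 0" --pt "-1 -0.003 0 0 0 0 0"

```text
time: 5.9
ee_pos: [0.5896, 0.1535, 0.0907]
tool_rot: [[-0.984, -0.177, -0.005], [-0.177, 0.984, 0.0], [0.005, 0.001, -1.0]]
wrist_force: [-14.4, -2.2, 12.5]
finger_gap: 0.0005
grasp_force: 7.6
```

Request:
carry_out --pt "-1 -0.001 0 0 0 0 0" --pt "-1 -0.002 0 0 0 0 0" --pt "-1 -0.003 0 0 0 0 0"

```text
time: 6.15
ee_pos: [0.5897, 0.1535, 0.0907]
tool_rot: [[-0.984, -0.177, -0.009], [-0.177, 0.984, -0.0], [0.009, 0.001, -1.0]]
wrist_force: [-22.9, -3.8, 19.8]
finger_gap: 0.0006
grasp_force: 11.7
```

Left tray is on its hard stop. Next I'll retreat slowly and move across to the right tray.

Request:
carry_out --pt "-1 0.008 0 0 0 0 0" --pt "-1 0.03 0 0 0 0 0" --pt "-1 0.07 0 0 0 0 0" --pt "-1 0.11 0 0 0 0 0" --pt "-1 0.15 0 0 0 0 0" --pt "-1 0.15 -0.05 0 0 0 0" --pt "-1 0.15 -0.1 0 0 0 0" --pt "-1 0.15 -0.15 0 0 0 0" --pt "-1 0.15 -0.2 0 0 0 0" --pt "-1 0.15 -0.25 0 0 0 0" --pt "-1 0.15 -0.29 0 0 0 0" --pt "-1 0.15 -0.32 0 0 0 0" --pt "-1 0.15 -0.334 0 0 0 0" --pt "-1 0.15 -0.334 0 0 0 0"

```text
time: 7.32
ee_pos: [0.5244, -0.1333, 0.0907]
tool_rot: [[-0.985, -0.172, 0.002], [-0.172, 0.985, -0.0], [-0.002, -0.001, -1.0]]
wrist_force: [-0.2, 0.3, -0.3]
finger_gap: -0.0001
grasp_force: 0.0
```

Run:
```python
from h import *
share([(-.091,-.135,.09),(-.0085,-.135,.09)])
```

```text
t 7.3167 TCP in frame [-0.1234 -0.1373  0.0907] F [-0.17  0.3  -0.32] gap -9.985217937591038e-05
(-0.091, -0.135, 0.09) [-0.0404  0.0031  0.0009] [-0.0008  0.0017 -0.0046]
(-0.0085, -0.135, 0.09) [-0.1435  0.0036  0.0011] [-0.0008  0.0017 -0.0046]
```

Request:
carry_out --pt "-1 -0.01 0 0 0 0 0" --pt "-1 -0.02 0 0 0 0 0" --pt "-1 -0.028 0 0 0 0 0" --pt "-1 -0.033 0 0 0 0 0" --pt "-1 -0.036 0 0 0 0 0" --pt "-1 -0.039 0 0 0 0 0" --pt "-1 -0.042 0 0 0 0 0" --pt "-1 -0.045 0 0 0 0 0" --pt "-1 -0.048 0 0 0 0 0" --pt "-1 -0.052 0 0 0 0 0" --pt "-1 -0.056 0 0 0 0 0" --pt "-1 -0.06 0 0 0 0 0" --pt "-1 -0.065 0 0 0 0 0" --pt "-1 -0.07 0 0 0 0 0" --pt "-1 -0.075 0 0 0 0 0" --pt "-1 -0.08 0 0 0 0 0" --pt "-1 -0.085 0 0 0 0 0" --pt "-1 -0.089 0 0 0 0 0" --pt "-1 -0.092 0 0 0 0 0" --pt "-1 -0.094 0 0 0 0 0"

```text
time: 8.98
ee_pos: [0.5982, -0.1165, 0.0904]
tool_rot: [[-0.984, -0.177, 0.0], [-0.177, 0.984, 0.001], [-0.001, 0.001, -1.0]]
wrist_force: [-2.4, 1.0, -0.4]
finger_gap: 0.0006
grasp_force: 1.1
```

Request:
carry_out --pt "-1 -0.002 0 0 0 0 0" --pt "-1 -0.005 0 0 0 0 0" --pt "-1 -0.009 0 0 0 0 0" --pt "-1 -0.013 0 0 0 0 0" --pt "-1 -0.017 0 0 0 0 0" --pt "-1 -0.021 0 0 0 0 0" --pt "-1 -0.025 0 0 0 0 0" --pt "-1 -0.029 0 0 0 0 0" --pt "-1 -0.032 0 0 0 0 0" --pt "-1 -0.035 0 0 0 0 0" --pt "-1 -0.037 0 0 0 0 0" --pt "-1 -0.039 0 0 0 0 0" --pt "-1 -0.041 0 0 0 0 0"

```text
time: 10.07
ee_pos: [0.6302, -0.1106, 0.0905]
tool_rot: [[-0.984, -0.177, 0.0], [-0.177, 0.984, 0.001], [-0.0, 0.001, -1.0]]
wrist_force: [-1.4, 1.8, 0.0]
finger_gap: 0.0005
grasp_force: 1.1
```

Run:
```python
from h import *
share([(-.0085,-.135,.09)])
```

```text
t 10.0667 TCP in frame [-0.0152 -0.1337  0.0905] F [-1.38  1.76  0.04] gap 0.0005261279775999632
(-0.0085, -0.135, 0.09) [-0.0084 -0.0017  0.0006] [ 0.0014  0.0004 -0.    ]
```

Request:
carry_out --pt "-1 -0.0015 0 0 0 0 0" --pt "-1 -0.003 0 0 0 0 0" --pt "-1 -0.0045 0 0 0 0 0" --pt "-1 -0.006 0 0 0 0 0" --pt "-1 -0.0075 0 0 0 0 0" --pt "-1 -0.009 0 0 0 0 0" --pt "-1 -0.01 0 0 0 0 0"

```text
time: 10.65
ee_pos: [0.6381, -0.1092, 0.0905]
tool_rot: [[-0.984, -0.177, 0.0], [-0.177, 0.984, 0.001], [-0.0, 0.001, -1.0]]
wrist_force: [-5.9, 0.5, 1.0]
finger_gap: 0.0006
grasp_force: 3.0
```

Request:
carry_out --pt "-1 -0.001 0 0 0 0 0" --pt "-1 -0.002 0 0 0 0 0" --pt "-1 -0.003 0 0 0 0 0"

```text
time: 10.9
ee_pos: [0.6381, -0.1092, 0.0904]
tool_rot: [[-0.984, -0.176, -0.004], [-0.176, 0.984, 0.001], [0.004, 0.002, -1.0]]
wrist_force: [-13.9, 0.9, 10.2]
finger_gap: 0.0002
grasp_force: 6.7
```

Request:
carry_out --pt "-1 -0.001 0 0 0 0 0" --pt "-1 -0.002 0 0 0 0 0" --pt "-1 -0.003 0 0 0 0 0"

```text
time: 11.15
ee_pos: [0.6381, -0.1092, 0.0904]
tool_rot: [[-0.984, -0.176, -0.008], [-0.176, 0.984, 0.001], [0.008, 0.003, -1.0]]
wrist_force: [-21.9, 0.4, 18.5]
finger_gap: 0.0006
grasp_force: 11.1
```

Both trays are home. Next is the bar: back off, rise, and come in to its right side.

Request:
carry_out --pt "-1 0.008 0 0 0 0 0" --pt "-1 0.03 0 0 0 0 0" --pt "-1 0.06 0 0 0 0 0" --pt "-1 0.07 0 -0.03 0 0 0" --pt "-1 0.07 0 -0.045 0 0 0" --pt "-1 0.07 0.03 -0.045 0 0 0" --pt "-1 0.07 0.07 -0.045 0 0 0" --pt "-1 0.07 0.09 -0.045 0 0 0" --pt "-1 0.07 0.09 -0.045 0 0 0"

```text
time: 11.9
ee_pos: [0.5753, -0.0427, 0.127]
tool_rot: [[-0.983, -0.182, 0.002], [-0.182, 0.983, 0.004], [-0.003, 0.003, -1.0]]
wrist_force: [0.9, 0.9, -0.3]
finger_gap: 0.0003
grasp_force: 0.0
```

```bash
cat > bar.py <<'E'
from h import *
T=[(-.024,-.06,.136),(-.024,-.035,.136)]
for th in [.26,.4,.6,.8,1.,1.2,1.4,1.5,1.571,1.65]:
    C=np.array([0,.09])+.045*np.array([np.sin(th),np.cos(th)])+.011*np.array([-np.cos(th),np.sin(th)])
    T.append((-.024,round(C[0]-.019,4),round(C[1],4)))
share(T)
E
python3 bar.py
python3 - <<'E'
from h import *
import cv2
cv2.imwrite('pics/top2.png',cv2.resize(imaging.snapshot('top')[70:240,225:445,::-1],None,fx=3,fy=3))
E
```

```text
t 11.9 TCP in frame [-0.0572 -0.0572  0.127 ] F [ 0.92  0.85 -0.27] gap 0.0003275473902847911
(-0.024, -0.06, 0.136) [-0.0415 -0.0037 -0.0111] [0.0031 0.0026 0.0049]
(-0.024, -0.035, 0.136) [-0.0416  0.0275 -0.011 ] [0.0031 0.0026 0.0049]
(-0.024, np.float64(-0.0181), np.float64(0.1363)) [-0.0418  0.0486 -0.0113] [0.0031 0.0026 0.0049]
(-0.024, np.float64(-0.0116), np.float64(0.1357)) [-0.0418  0.0568 -0.0106] [0.0031 0.0026 0.0049]
(-0.024, np.float64(-0.0027), np.float64(0.1334)) [-0.0418  0.0679 -0.0076] [0.0031 0.0026 0.0049]
(-0.024, np.float64(0.0056), np.float64(0.1292)) [-0.0419  0.0782 -0.0024] [0.0031 0.0026 0.0049]
(-0.024, np.float64(0.0129), np.float64(0.1236)) [-0.0419  0.0873  0.0047] [0.0031 0.0026 0.0049]
(-0.024, np.float64(0.019), np.float64(0.1166)) [-0.0419  0.0949  0.0134] [0.0031 0.0026 0.0049]
(-0.024, np.float64(0.0235), np.float64(0.1085)) [-0.0419  0.1005  0.0236] [0.0031 0.0026 0.0049]
(-0.024, np.float64(0.0251), np.float64(0.1042)) [-0.0419  0.1025  0.029 ] [0.0031 0.0026 0.0049]
(-0.024, np.float64(0.026), np.float64(0.101)) [-0.0419  0.1036  0.033 ] [0.0031 0.0026 0.0049]
(-0.024, np.float64(0.0267), np.float64(0.0974)) [-0.0419  0.1045  0.0375] [0.0031 0.0026 0.0049]
```

View pics/top2.png

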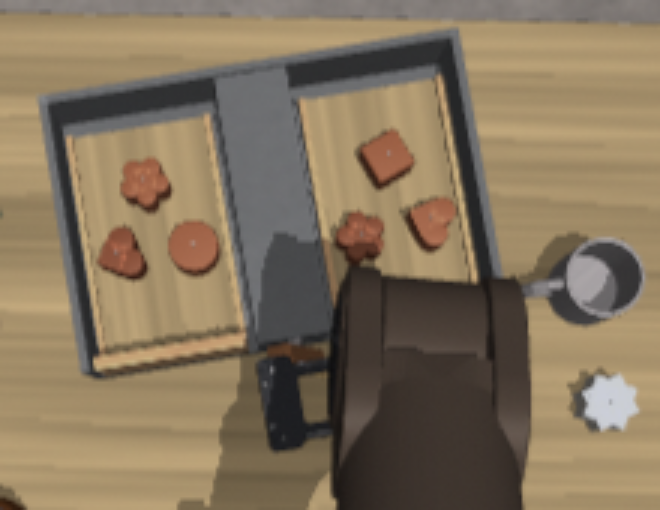

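All candles are standing and both trays are flush. Now I'll sweep the bar over its arc.

Request:
carry_out --pt "-1 -0.02 0 -0.011 0.003 0.0026 0.005" --pt "-1 -0.041 0 -0.011 0.003 0.0026 0.005" --pt "-1 -0.042 0.02 -0.011 0.003 0.0026 0.005" --pt "-1 -0.042 0.038 -0.011 0.003 0.0026 0.005" --pt "-1 -0.042 0.044 -0.011 0.003 0.0026 0.005" --pt "-1 -0.042 0.049 -0.011 0.003 0.0026 0.005" --pt "-1 -0.042 0.053 -0.011 0.003 0.0026 0.005" --pt "-1 -0.042 0.057 -0.0105 0.003 0.0026 0.005" --pt "-1 -0.042 0.0625 -0.009 0.003 0.0026 0.005" --pt "-1 -0.042 0.068 -0.0075 0.003 0.0026 0.005" --pt "-1 -0.042 0.073 -0.005 0.003 0.0026 0.005" --pt "-1 -0.042 0.078 -0.0025 0.003 0.0026 0.005" --pt "-1 -0.042 0.083 0.001 0.003 0.0026 0.005" --pt "-1 -0.042 0.087 0.0045 0.003 0.0026 0.005" --pt "-1 -0.042 0.091 0.009 0.003 0.0026 0.005" --pt "-1 -0.042 0.095 0.0135 0.003 0.0026 0.005" --pt "-1 -0.042 0.098 0.0185 0.003 0.0026 0.005" --pt "-1 -0.042 0.1005 0.0235 0.003 0.0026 0.005" --pt "-1 -0.042 0.102 0.027 0.003 0.0026 0.005" --pt "-1 -0.042 0.103 0.03 0.003 0.0026 0.005"

```text
time: 13.62
ee_pos: [0.5934, 0.0415, 0.1025]
tool_rot: [[-0.985, -0.173, -0.002], [-0.173, 0.985, -0.0], [0.002, -0.0, -1.0]]
wrist_force: [0.5, 3.2, 6.9]
finger_gap: 0.0005
grasp_force: 2.5
```

Run:
```python
from h import *
import cv2
share([(-.024,.026,.101)])
cv2.imwrite('pics/side2.png',cv2.resize(imaging.snapshot('side')[120:330,150:450,::-1],None,fx=2,fy=2))
```

```text
t 13.6167 TCP in frame [-0.0245  0.0225  0.1025] F [0.49 3.19 6.86] gap 0.0004852737446967258
(-0.024, 0.026, 0.101) [-0.0006  0.0043  0.0019] [-0.0002 -0.0016 -0.0038]
```

View pics/side2.png

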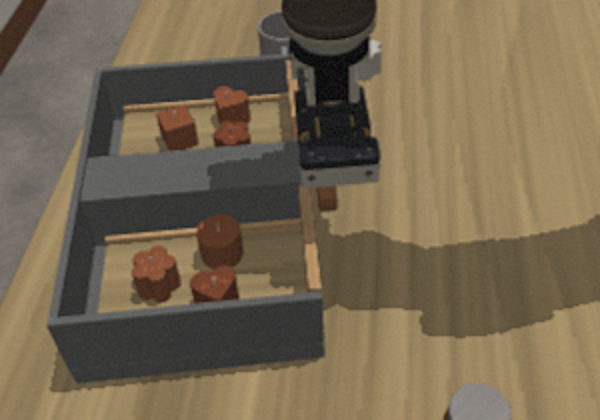

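The bar is nearly level and its end shows at (327,198). I'll press down to its stop.

Request:
carry_out --pt "-1 0 0.005 0.001 0 0 0" --pt "-1 0 0.01 0.002 0 0 0" --pt "-1 0 0.015 0.003 0 0 0"

```text
time: 13.92
ee_pos: [0.5922, 0.0485, 0.101]
tool_rot: [[-0.986, -0.169, 0.0], [-0.169, 0.986, -0.005], [0.001, -0.005, -1.0]]
wrist_force: [-0.9, -11.4, 15.7]
finger_gap: 0.0002
grasp_force: 7.8
```

Request:
carry_out --pt "-1 0 0 0.001 0 0 0" --pt "-1 0 0 0.002 0 0 0" --pt "-1 0 0 0.003 0 0 0" --pt "-1 0 0 0.003 0 0 0"

```text
time: 14.25
ee_pos: [0.5924, 0.0489, 0.1007]
tool_rot: [[-0.986, -0.169, 0.001], [-0.169, 0.986, -0.004], [-0.0, -0.004, -1.0]]
wrist_force: [-6.9, -6.2, 30.1]
finger_gap: 0.0007
grasp_force: 15.0
```

Now at z = 0.1007 with the force climbing, so the bar is on its stop. I'll lift off, back away and check.

Request:
carry_out --pt "-1 0 0 -0.01 0 0 0" --pt "-1 0 0 -0.04 0 0 0" --pt "-1 0 0 -0.08 0 0 0" --pt "-1 0.03 0 -0.12 0 0 0" --pt "-1 0.08 0 -0.15 0 0 0" --pt "-1 0.13 0 -0.15 0 0 0" --pt "-1 0.18 0 -0.15 0 0 0" --pt "-1 0.2 0 -0.15 0 0 0" --pt "-1 0.2 0 -0.15 0 0 0" --pt "-1 0.2 0 -0.15 0 0 0"

```text
time: 15.08
ee_pos: [0.433, 0.0241, 0.2184]
tool_rot: [[-0.985, -0.172, -0.002], [-0.172, 0.985, -0.002], [0.002, -0.002, -1.0]]
wrist_force: [0.4, -0.1, 0.7]
finger_gap: 0.0004
grasp_force: 0.0
```

Run:
```python
from h import *
import cv2
share([])
a=imaging.snapshot('side')[130:330,150:400,::-1];b=imaging.snapshot('top')[70:270,200:450,::-1]
cv2.imwrite('pics/fin.png',cv2.resize(np.vstack([a,b]),None,fx=1.5,fy=1.5) if 0 else cv2.resize(np.hstack([a,b]),None,fx=1.6,fy=1.6))
```

```text
t 15.0833 TCP in frame [-0.1855  0.0338  0.2184] F [ 0.45 -0.12  0.74] gap 0.0003674842967432673
```

View pics/fin.png

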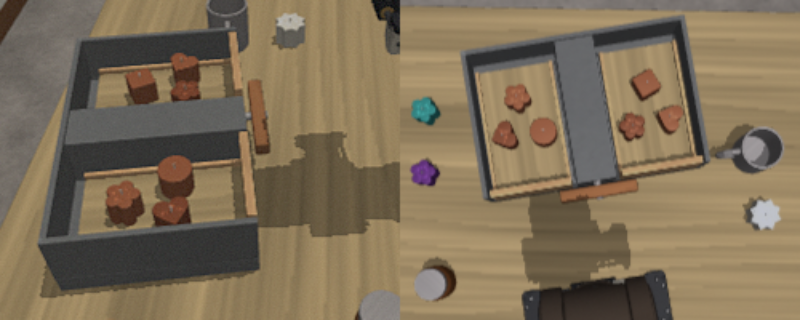

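Both trays are flush, all six candles are standing, and the bar lies level across both tray fronts, at (258,115) in the side view and (598,191) in the top view. The things beside the frame haven't moved.

```bash
python3 -c "
from bench import ticket
print(ticket.finish_job())"
```

```text
the job is handed in; nothing more can be done
None
```

The job is handed in after about 15 s of robot time: both trays are fully home, all six candles are standing, the bar is level across both tray fronts, and nothing beside the frame was touched.

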